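Secure the slide carrier and present it frosted end up

TASK

Turn the small turnbutton on the slide carrier fully across the glass while the carrier still lies in its cradle, so the slide cannot slip out. Then find the frosted end by the notched corner, lift the carrier out and present it for reading: glass face up, sloped like a reading desk (about 40 degrees) with the frosted, notched end higher, its middle at least 15 cm above the table. The program finishes while still holding it there, steady and touching nothing but the gripper; do not push the bottle, tin and cup about.

Things in the scene. Friction and masses are not known exactly. Their poses are not given: they have to be found in the camera images.
- cradle: Fixed wooden cradle, 154 x 84 mm (x, y), 28 mm high; origin at the centre of its underside on the table. A 6 mm base board bears two saddles (|x| 36 to 70 mm, 68 mm wide), tops 20 mm above the table, under the carrier's ends; fences 8 mm higher hold its ends and corners with 3 to 4 mm play. For |x| under 36 mm the carrier's long sides are free for fingers down to the board.
- carrier: Loose grey plastic slide carrier, 120 x 48 x 12 mm (x, y, z), about 0.1 kg; origin at the centre of its underside, z up out of the glass face. Lies in the cradle, underside at z = 20 mm. Fixed glass slide 76 x 26 mm in its top, frosted 20 mm at the +x end. A 12 x 12 mm notch through the corner at +x, -y marks that end. Grip it across the width at its middle, turnbutton between the fingers.
- frosted_end (a point): Middle of the top edge of the carrier's frosted, notched end: carrier x = +60, y = 0, z = 12 mm.
- clear_end (a point): Middle of the top edge of the carrier's other end: carrier x = -60, y = 0, z = 12 mm.
- turnbutton (a joint): Turnbutton angle about the carrier's z, counter-clockwise seen from above. 0 = open, tongue along the carrier towards its -x end; 1.571 (stop) = fully across, tongue towards carrier -y over the glass. Friction 0.015 N m, stays where left; starts between 0 and 0.35.
- button_axis (a point): On the turnbutton's pivot, at carrier (0, 15.5) mm, 15.5 mm above the carrier's top face. The turnbutton is an aluminium tongue 9 mm wide and 14 mm tall, 1.5 mm clear of the top face, reaching 28 mm from the pivot, with a 13 mm round hub. The point's -x axis points along the tongue to its tip. It can be gripped across its width at the pivot and turned, or pushed.
- button_tip (a point): Free tip of the turnbutton's tongue, top edge, 28 mm from the pivot.
- bottle: Bystander: brown glass bottle, 60 mm across, 130 mm tall, origin at the centre of its underside.
- tin: Bystander: tin can, 72 mm across, 85 mm tall, origin at the centre of its underside.
- cup: Bystander: plastic cup, 72 mm across, 75 mm tall, origin at the centre of its underside.

How it is judged:
By the outcome, as a careful person would: the job done as asked, in the order asked, and still so for the second after the job is handed in, while the arm keeps its last pose, push and grip.
It also fails if it takes over 64 s, if anything falls off the work surface, if the arm or the gripper's body presses on something with over 40 N, if the wrist force passes 120 N, or if a joint passes its speed limit or range.

ROBOT

A 7-joint arm with a two-finger parallel gripper is mounted at the origin on the work surface. World frame = base frame: x ahead of the robot, y to its left, z up, the work surface at z = 0. Lengths are in m, angles in rad, forces in N, time in s.
With the tool pointing down it reaches from about 0.4 to 0.925 m from the base axis. Payload 4.1 kg.
Tool frame: the origin (TCP) lies at the very end of the fingers, on their centre line; the grasp point (between the pads) lies 19 mm behind it (arm.pinch_z is the z of the grasp point in the tool frame, in m); z points along the fingers, y is the line along which they close (so a half turn about z gives the same grasp; the last joint's range is limited). The gripper opens to 85 mm and grips with 20 to 120 N. Pads are 22 mm wide; open, the fingers measure 114 mm over their backs; the gripper's body (76 mm by 85 mm) begins 54 mm behind the grasp point. The pads swing forward as they close: fully open they stand 13 mm farther back than shut.
Start: joints at [-1.371, 0.398, 0.045, 1.537, -0.019, 1.207, -0.051], TCP at [0.191, 0.621, 0.231] pointing down, gripper open.
Joint ranges: [-2.82, 2.82], [-0.49, 2.23], [-1.37, 1.46], [0, 2.46], [-1.36, 4.5], [0.23, 2], [-2.94, 2.94]. Speed limits (rad/s): [2.57, 2.57, 3.14, 3.14, 3.14, 3.14, 3.14].

INTERFACE

Orientations are given as [roll, pitch, yaw] about the fixed x, y, z axes, in that order (R = Rz(yaw) Ry(pitch) Rx(roll)).
In Python, from rig import arm, capture gives the robot as it stands.
- The arm moves only by the tool drive_tool, never from a script. Its argument "deltas" is a list of rows, each a list of 7 numbers: the turn, a rotation vector about the world's x, y, z in rad, then the shift along the world's x, y, z in cm, then the closure, from -1 (fully open) to 1 (shut), so that 0 is half open. A call has 1 to 12 rows; each row shifts and turns the commanded pose from where the row before left it; what a row does not reach is not made up. A row lasts 1/10 s, in which the tool goes at most 50 mm and 8.59 degrees, less where a joint would pass 70% of its speed; a pose out of reach is approached as far as the arm can. A call is refused whole if a number of a shift passes 5 or a number of a turn 0.15, either way. A call with a gripper value outside its range is refused whole. The fingers move at their own pace and stop on an object; "squeeze" is the grip in N (left out, the last holds). Time passes only in rows, so rows that do not move let the fingers close. It gives the time, the measured TCP pose, the force, the opening and the grip force at its end, in the units of the state.
- arm.read_state(): the state, without advancing time (a new reading comes with each control period).
- capture(name): name is "scene" or "top" or "wrist"; returns a dict with "image" (480x640x3 uint8, blue, green, red), "z_map" (480x640 float32, m along the optical axis (not along the pixel's ray), 0 where there is no reading), "fx", "fy", "cx", "cy" (pixels), "view" (4x4, takes a point from world to camera coordinates). Camera axes: x right, y up, looking along -z (the intrinsics and any distortion apply to the point x, -y, -z); pixel columns grow to the right and rows downward; lengths in m; the calibration is good to about 2 mm. A picture is of the moment at which its call begins.
- arm.sign_off(): hands the job in; it is judged then, once.
The state is a dict: "time": time; "joint_pos": joint angles; "joint_velocities": joint speeds; "tau": joint torques, N m; "tool_pos": TCP position; "tool_rot": TCP orientation; "wrist_force": force on the tool from outside, world axes, zero at the start; "moment": the same for the moment, N m; "width": finger opening in m; "gripper_force": force on a finger pad.
Only numpy, scipy, OpenCV 4.12 (cv2) and the standard library are available. Lean on these libraries where they do the work, as an engineer would, in place of code of your own. Each camera call takes 0.05 s, during which the arm holds its last target. There are 200 camera calls.

## Working session

There is one attempt and no reset: what is moved stays moved. The work goes in short steps, Python scripts to look and compute and a tool call to move; the robot and the scene stay as the last step left them, time stands still between calls to the robot, and variables do not carry over. Pictures are saved under pics/ and viewed, at most 10 in all, crops included, and the job is handed in when it is done.

Besides the shell and the picture viewer there is one more tool, called after ">>>" as a command line: name --pt "numbers of a row" for each row, then --argument value for the rest. drive_tool: Moves the arm, as the interface text tells. Its arguments: {"type":"object","properties":{"deltas":{"type":"array"},"squeeze":{"type":"number"}},"required":["deltas"]}

```bash
mkdir -p pics
cat > h.py <<'E'
import numpy as np,cv2
from rig import arm,capture
def pts(c):
    v,u=np.mgrid[0:480,0:640]; z=c["z_map"]
    p=np.stack([(u-c["cx"])/c["fx"]*z,-(v-c["cy"])/c["fy"]*z,-z,np.ones_like(z)],-1)
    return (p@np.linalg.inv(c["view"]).T)[...,:3]
def ray(c,u,v,h):
    T=np.linalg.inv(c["view"]); d=T[:3,:3]@np.array([(u-c["cx"])/c["fx"],-(v-c["cy"])/c["fy"],-1]); o=T[:3,3]
    return o+d*(h-o[2])/d[2]
E
python3 - <<'E'
from h import *
t=capture("top");s=capture("scene")
np.savez("top.npz",**{k:t[k] for k in t});np.savez("scene.npz",**{k:s[k] for k in s})
cv2.imwrite("pics/top.png",t["image"]);cv2.imwrite("pics/scene.png",s["image"])
print(t["fx"],t.keys(),np.linalg.inv(t["view"])); print(arm.read_state(),arm.pinch_z)
E
```

```text
618.2069931276897 dict_keys(['image', 'z_map', 'fx', 'fy', 'cx', 'cy', 'view']) [[ 0.02498014  0.99874169 -0.04348601  0.48754398]
 [-0.99958093  0.02559029  0.01353115  0.00932481]
 [ 0.01462694  0.04312978  0.9989624   1.29658747]
 [ 0.          0.          0.          1.        ]]
{'time': 0.1, 'joint_pos': array([-1.37096568,  0.39910766,  0.04504603,  1.53772413, -0.01867869,
        1.20689278, -0.05070542]), 'joint_velocities': array([-1.19977917e-03, -1.18815800e-03,  3.65819017e-04, -4.80444458e-03,
       -8.54767301e-05,  1.42906537e-03,  4.98483459e-04]), 'tau': array([ 3.52185001e-03, -4.76260865e+01,  1.36988718e+00, -2.54948705e+01,
        1.17875281e-02,  5.07172939e-03,  1.05498565e-06]), 'tool_pos': array([0.19118675, 0.62067022, 0.23038754]), 'tool_rot': array([-3.13988765e+00,  1.42313967e-04,  2.84286791e+00]), 'wrist_force': array([-0.76515248,  0.31191194, -1.04422407]), 'moment': array([-0.01892875, -0.02561821, -0.02449423]), 'gripper_force': 0.0, 'width': 0.08544895712541552} -0.0187
```

View pics/top.png

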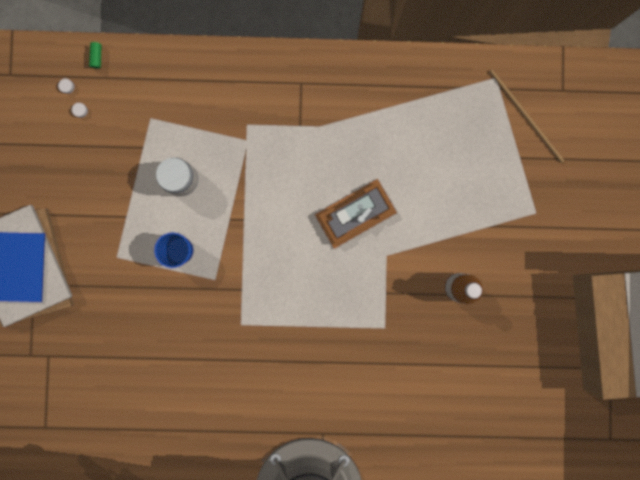

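View pics/scene.png

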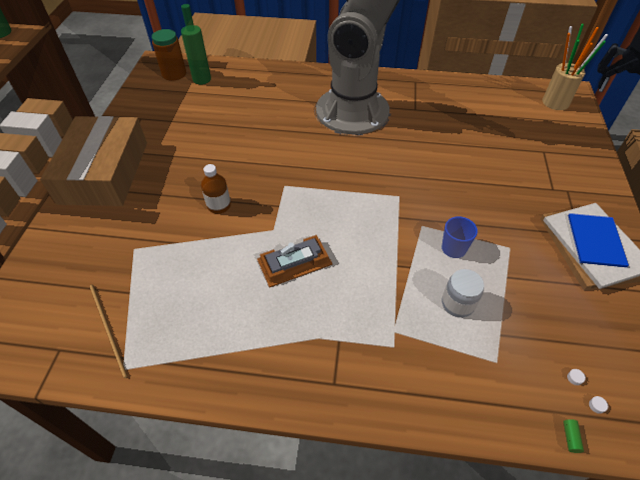

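The top view shows the cradle at about (356,213), slanted with its long axis rising to the right. The tin is at (174,176), the cup at (174,250) and the bottle at (465,288). The tongue is near (364,214). The scene view agrees.

Run:
```python
from h import *
t=dict(np.load("top.npz"));s=dict(np.load("scene.npz"))
P=pts(t); print("cradle ctr",ray(t,356,213,.03), "bottle",ray(t,473,290,.13),"cup",ray(t,174,250,.075),"tin",ray(t,174,176,.085))
im=t["image"];hsv=cv2.cvtColor(im,cv2.COLOR_BGR2HSV)
m=((hsv[...,1]>110)&(hsv[...,2]<200)).astype(np.uint8); r=np.zeros_like(m); r[170:255,305:405]=1; m*=r
cs,_=cv2.findContours(m,cv2.RETR_EXTERNAL,cv2.CHAIN_APPROX_NONE); c=max(cs,key=cv2.contourArea)
b=cv2.boxPoints(cv2.minAreaRect(c)); print(b); w=np.array([ray(t,u,v,.028) for u,v in b]);print(w,w.mean(0))
a=cv2.resize(im[170:255,305:405],None,fx=5,fy=5,interpolation=cv2.INTER_CUBIC)
d=cv2.resize(s["image"][225:295,245:345],None,fx=5,fy=5,interpolation=cv2.INTER_CUBIC)
d=cv2.resize(d,(300,210)); a=cv2.resize(a,(500,425))
o=np.zeros((425,800,3),np.uint8);o[:,:500]=a;o[:210,500:]=d;cv2.imwrite("pics/c1.png",o)
```

```text
cradle ctr [ 0.57761357 -0.08272679  0.03      ] bottle [ 0.43062211 -0.29974439  0.13      ] cup [0.49212835 0.27739164 0.075     ] tin [0.63714922 0.28028779 0.085     ]
[[314.6769  214.1846 ]
 [376.70767 178.73843]
 [395.72305 212.01535]
 [333.6923  247.46152]]
[[ 0.57310495  0.00209191  0.028     ]
 [ 0.64972011 -0.12405713  0.028     ]
 [ 0.5819178  -0.16472316  0.028     ]
 [ 0.50571326 -0.03864998  0.028     ]] [ 0.57761403 -0.08133459  0.028     ]
```

View pics/c1.png

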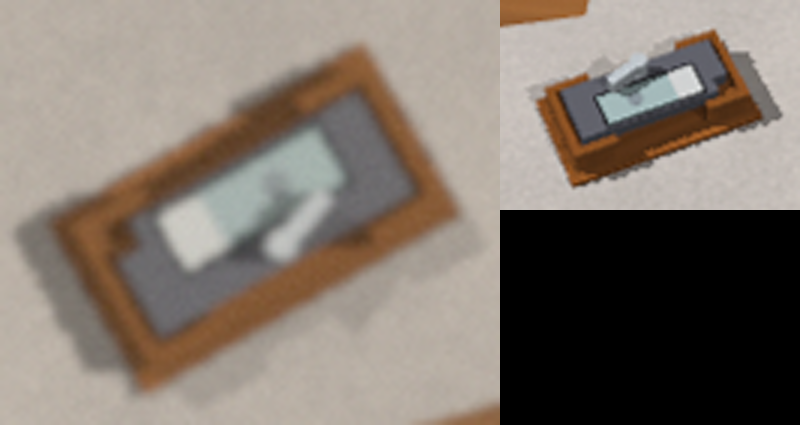

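The enlarged view puts the frosted end lower left (190,232), with the notch at the left corner (125,235). The turnbutton hub is near (285,245) and its tongue points up and right. So carrier +x points about 121° in world, and the button is at about 0.28 rad. I'm moving over it to look from near.

>>> drive_tool --pt "0 0 -0.022 1.9 -3.55 0 -1" --pt "0 0 -0.022 1.9 -3.55 0 -1" --pt "0 0 -0.022 1.9 -3.55 0 -1" --pt "0 0 -0.022 1.9 -3.55 0 -1" --pt "0 0 -0.022 1.9 -3.55 0 -1" --pt "0 0 -0.022 1.9 -3.55 0 -1" --pt "0 0 -0.022 1.9 -3.55 0 -1" --pt "0 0 -0.022 1.9 -3.55 0 -1" --pt "0 0 -0.022 1.9 -3.55 0 -1" --pt "0 0 -0.022 1.9 -3.55 0 -1"

```text
time: 1.1
tool_pos: [0.3816, 0.2645, 0.2311]
tool_rot: [-3.141, -0.0, 2.622]
wrist_force: [0.6, -0.4, 0.7]
width: 0.0855
gripper_force: 0.0
```

>>> drive_tool --pt "0 0 -0.022 1.9 -3.55 0 -1" --pt "0 0 -0.022 1.9 -3.55 0 -1" --pt "0 0 -0.022 1.9 -3.55 0 -1" --pt "0 0 -0.022 1.9 -3.55 0 -1" --pt "0 0 -0.022 1.9 -3.55 0 -1" --pt "0 0 -0.022 1.9 -3.55 0 -1" --pt "0 0 -0.022 1.9 -3.55 0 -1" --pt "0 0 -0.022 1.9 -3.55 0 -1" --pt "0 0 -0.022 1.9 -3.55 0 -1" --pt "0 0 -0.022 1.9 -3.55 0 -1" --pt "0 0 0 0 0 0 -1" --pt "0 0 0 0 0 0 -1"

```text
time: 2.3
tool_pos: [0.571, -0.0897, 0.2307]
tool_rot: [-3.141, -0.001, 2.401]
wrist_force: [0.8, 0.5, -0.2]
width: 0.0856
gripper_force: 0.0
```

Run:
```python
from h import *
t=capture("wrist");np.savez("w1.npz",**{k:t[k] for k in t});cv2.imwrite("pics/w1.png",t["image"]);s=arm.read_state()
print(s["time"],s["tool_pos"],s["tool_rot"],s["joint_pos"]);print(np.linalg.inv(t["view"]))
```

```text
2.35 [ 0.57084158 -0.08814196  0.23071965] [-3.14124919e+00 -1.52568966e-03  2.40300396e+00] [-0.4178527   0.31844437  0.62503981  1.72685808 -0.20151528  1.16251048
  1.09633393]
[[ 0.6751982  -0.70645656 -0.21219454  0.51669703]
 [ 0.73763378  0.64589579  0.19676136 -0.03928532]
 [-0.00194779 -0.28937478  0.9572139   0.3724191 ]
 [ 0.          0.          0.          1.        ]]
```

View pics/w1.png

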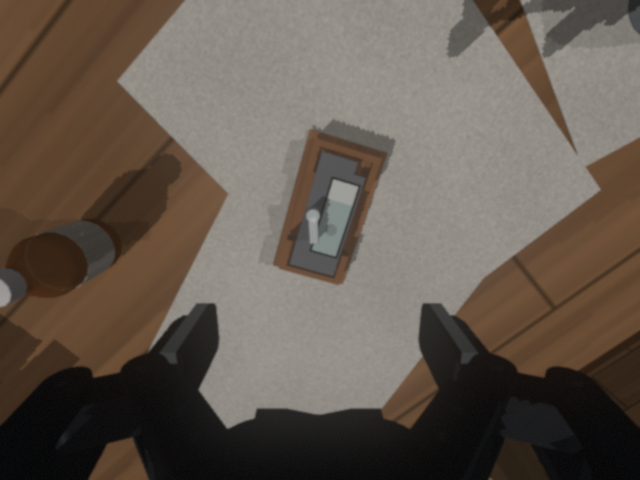

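The wrist view shows the cradle at about (331,205), the frosted end up at (343,190), the notch upper right, the hub at (313,215) and the tongue tip at (314,242).

Run:
```python
from h import *
t=dict(np.load("w1.npz"));im=t["image"];hsv=cv2.cvtColor(im,cv2.COLOR_BGR2HSV)
r=np.zeros(im.shape[:2],np.uint8); r[125:290,270:392]=1
m=((hsv[...,1]>110)).astype(np.uint8)*r
def rect(m,h,n):
    cs,_=cv2.findContours(m,cv2.RETR_EXTERNAL,cv2.CHAIN_APPROX_NONE); c=np.vstack([c for c in cs if cv2.contourArea(c)>40])
    w=np.array([ray(t,*p,h)[:2] for p in c[:,0]],np.float32)*1000
    (cx,cy),s,a=q=cv2.minAreaRect(w); b=cv2.boxPoints(q); e=max(b[1]-b[0],b[2]-b[1],key=np.linalg.norm)
    print(n,cx,cy,s,np.degrees(np.arctan2(e[1],e[0])))
rect(m,.028,"cradle")
k=np.zeros_like(m); cs,_=cv2.findContours(m,cv2.RETR_EXTERNAL,2); cv2.drawContours(k,cs,-1,1,-1); k=cv2.erode(k,np.ones((5,5)))
inn=k*(hsv[...,1]<90); inn=cv2.morphologyEx(inn.astype(np.uint8),cv2.MORPH_OPEN,np.ones((3,3)));rect(inn,.032,"carrier")
for n,u,v in[("hub",313,215),("tip",314,242)]: print(n,ray(t,u,v,.0475))
P=pts(t); print("z",P[215,313],P[225,312],P[180,325], P[260,315],P[190,343])
zz=P[...,2]; b=((zz>.040)&(zz<.06)&(r>0)).astype(np.uint8); rect(b,.0475,"button"); 
ys,xs=np.where(b); print(xs.min(),xs.max(),ys.min(),ys.max())
cv2.imwrite("pics/w1c.png",cv2.resize(im[120:290,265:395],None,fx=3.5,fy=3.5,interpolation=2))
```

```text
cradle 573.9630737304688 -81.23983001708984 (75.8576431274414, 142.50140380859375) -59.01367Traceback (most recent call last):
  File "<stdin>", line 12, in <module>
  File "<stdin>", line 6, in rect
    return _nx.concatenate(arrs, 0, dtype=dtype, casting=casting)
           ~~~~~~~~~~~~~~~^^^^^^^^^^^^^^^^^^^^^^^^^^^^^^^^^^^^^^^
ValueError: need at least one array to concatenate
```

```bash
cat > m.py <<'E'
from h import *
import sys
def run(f,box,crop=None):
    t=dict(np.load(f));im=t["image"];hsv=cv2.cvtColor(im,cv2.COLOR_BGR2HSV)
    x0,x1,y0,y1=box; r=np.zeros(im.shape[:2],np.uint8); r[y0:y1,x0:x1]=1
    def rect(m,h,n):
        cs,_=cv2.findContours(m.astype(np.uint8),cv2.RETR_EXTERNAL,cv2.CHAIN_APPROX_NONE)
        if not cs: print(n,"none");return
        c=max(cs,key=cv2.contourArea)
        w=np.array([ray(t,*p,h)[:2] for p in c[:,0]],np.float32)*1000
        (cx,cy),s,a=q=cv2.minAreaRect(w); b=cv2.boxPoints(q); e=max(b[1]-b[0],b[2]-b[1],key=np.linalg.norm)
        print(n,round(cx,1),round(cy,1),np.round(s,1),np.degrees(np.arctan2(e[1],e[0])).round(1))
    P=pts(t); z=P[...,2]
    rect((z>.012)*r,.028,"cradle z>12"); rect((z>.024)*r,.028,"z>24")
    rect((hsv[...,1]>110)*r,.028,"cradle col")
    rect((hsv[...,1]<90)*(z>.026)*r,.032,"carrier col")
    rect((z>.0385)*r,.0475,"button")
    v=t["z_map"][(z>.0385)&(r>0)]; print("fx",t["fx"],t["fy"],t["cx"],t["cy"],"btn n",len(v), "z pct",np.percentile(z[r>0],[5,30,50,80,95,99,99.9]).round(4))
    cv2.imwrite("pics/"+f[:-4]+"c.png",cv2.resize(im[y0:y1,x0:x1],None,fx=3.5,fy=3.5,interpolation=2))
    return t,P
E
python3 - <<'E'
from m import *
t,P=run("w1.npz",(265,395,120,290))
for n,u,v in[("hub",313,215),("tip",314,242)]: print(n,ray(t,u,v,.0475),P[v,u])
E
```

```text
cradle z>12 577.5 -83.3 [ 67.8 139.6] -58.8
z>24 579.8 -87.2 [ 67.8 130.5] -58.8
cradle col 574.0 -81.2 [ 75.9 142.5] -59.0
carrier col 577.2 -82.9 [ 47.9 120.7] -59.0
button 571.6 -98.1 [12.5 35. ] -42.4
fx 343.587122644658 343.587122644658 318.3801924401823 243.45539229584963 btn n 460 z pct [-9.000e-04  3.000e-04  2.000e-03  3.060e-02  3.220e-02  4.680e-02
  3.724e-01]
hub [ 0.56409092 -0.0905557   0.0475    ] [ 0.56403162 -0.09049155  0.04790654]
tip [ 0.58470197 -0.10825128  0.0475    ] [ 0.58506808 -0.10862256  0.04575078]
```

View pics/w1c.png

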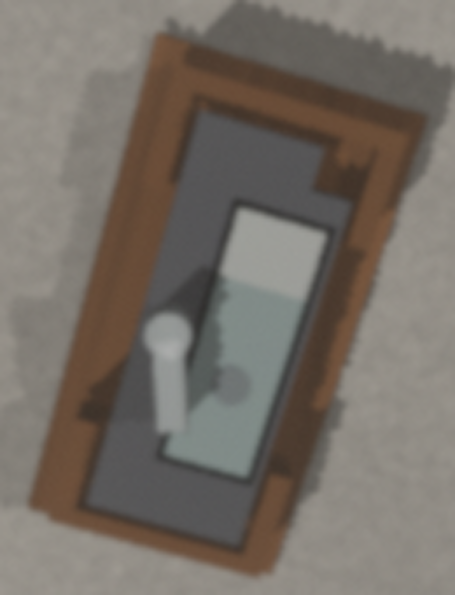

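Carrier found at (577.2, -82.9) mm, 48 x 121 mm, +x at 121°. The pivot is at (563.8, -90.9), which agrees to within 0.3 mm both ways. The tongue points along -42.4°, so the button is at 0.29 rad. I'll grip the tongue 17.5 mm from the pivot, clear of the hub.

>>> drive_tool --pt "0 0 0 0.57 -1.37 -3 -0.2" --pt "0 0 0 0 0 -4 -0.2" --pt "0 0 0 0 0 -4 -0.2" --pt "0 0 0 0 0 -4 -0.2" --pt "0 0 0 0 0 -2 -0.2" --pt "0 0 0 0 0 -1.3 -0.2" --pt "0 0 0 0 0 -1 -0.2" --pt "0 0 0 0 0 0 -0.2" --pt "0 0 0 0 0 0 -0.2" --squeeze 20

```text
time: 3.25
tool_pos: [0.5779, -0.1023, 0.0393]
tool_rot: [3.14, 0.001, 2.403]
wrist_force: [0.7, 0.9, -0.8]
width: 0.0513
gripper_force: 0.0
```

Run:
```python
from h import *
t=capture("wrist");cv2.imwrite("pics/w2.png",t["image"]);s=arm.read_state()
print(s["time"],s["tool_pos"],s["tool_rot"],s["width"],s["wrist_force"])
```

```text
3.3 [ 0.57810324 -0.10252154  0.03961319] [3.13990329e+00 1.88743466e-03 2.40307949e+00] 0.050975346449845735 [0.04206346 0.33988991 0.26231446]
```

View pics/w2.png

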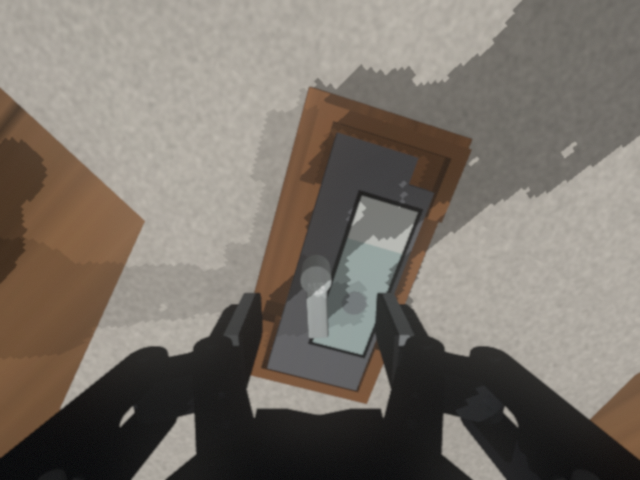

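The tongue (hub (316,277), tip (317,335)) lies midway between the fingers at about columns 250 and 390, so I lower slightly and close.

>>> drive_tool --pt "0 0 0 -0.1 0 -0.2 -0.2" --pt "0 0 0 0 0 0 0.2" --pt "0 0 0 0 0 0 0.5" --pt "0 0 0 0 0 0 0.7" --pt "0 0 0 0 0 0 0.9" --pt "0 0 0 0 0 0 0.9" --pt "0 0 0 0 0 0 0.9" --pt "0 0 0 0 0 0 0.9" --pt "0 0 0 0 0 0 0.9" --pt "0 0 0 0 0 0 0.9" --squeeze 20

```text
time: 4.3
tool_pos: [0.5761, -0.1025, 0.0366]
tool_rot: [3.141, 0.0, 2.403]
wrist_force: [-0.6, 0.0, 5.0]
width: 0.0084
gripper_force: 23.6
```

Run:
```python
from h import *
s=arm.read_state();print(s["tool_pos"],s["tool_rot"],s["width"],s["gripper_force"],s["wrist_force"])
p=s["tool_pos"][:2]; c=np.array([.5638,-.0909]); d=p-c; print(np.linalg.norm(d),np.degrees(np.arctan2(d[1],d[0])))
n=10;prev=p;tot=np.radians(180+31+1-180+.0)-s["tool_rot"][2]+np.pi
print("total",tot)
for i in range(1,n+1):
    a=tot*i/n; R=np.array([[np.cos(a),-np.sin(a)],[np.sin(a),np.cos(a)]]); q=c+R@d; print(round(tot/n,4),((q-prev)*100).round(2)); prev=q
```

```text
[ 0.57614837 -0.10251228  0.0365509 ] [3.14124603e+00 1.67705774e-04 2.40279171e+00] 0.008409194492289936 23.620444536209106 [-0.58543557  0.00719925  4.99337408]
0.016950730277323682 -43.24036276405663
total 1.2973063051740383
0.1297 [0.14 0.17]
0.1297 [0.12 0.19]
0.1297 [0.09 0.2 ]
0.1297 [0.07 0.21]
0.1297 [0.04 0.22]
0.1297 [0.01 0.22]
0.1297 [-0.02  0.22]
0.1297 [-0.05  0.21]
0.1297 [-0.07  0.21]
0.1297 [-0.1  0.2]
```

Gripped (width 8.4 mm). I'm turning about the pivot.

>>> drive_tool --pt "0 0 0 0 0 0.1 0.9" --pt "0 0 0.1297 0.14 0.17 0 0.9" --pt "0 0 0.1297 0.12 0.19 0 0.9" --pt "0 0 0.1297 0.09 0.2 0 0.9" --pt "0 0 0.1297 0.07 0.21 0 0.9" --pt "0 0 0.1297 0.04 0.22 0 0.9" --pt "0 0 0.1297 0.01 0.22 0 0.9" --pt "0 0 0.1297 -0.02 0.22 0 0.9" --pt "0 0 0.1297 -0.05 0.21 0 0.9" --pt "0 0 0.1297 -0.07 0.21 0 0.9" --pt "0 0 0.1297 -0.1 0.2 0 0.9" --pt "0 0 0 0 0 0 0.9"

```text
time: 5.5
tool_pos: [0.5777, -0.0817, 0.0367]
tool_rot: [3.14, -0.001, -2.583]
wrist_force: [-0.2, -0.4, -0.5]
width: 0.0084
gripper_force: 23.0
```

>>> drive_tool --pt "0 0 0.03 -0.03 0.04 0 0.9" --pt "0 0 0.03 -0.03 0.04 0 0.9" --pt "0 0 0 0 0 0 0.9" --pt "0 0 0 0 0 0 0.9"

```text
time: 5.9
tool_pos: [0.5772, -0.0817, 0.037]
tool_rot: [3.141, -0.001, -2.525]
wrist_force: [0.2, -0.6, -3.3]
width: 0.0086
gripper_force: 23.2
```

Run:
```python
from h import *
s=arm.read_state();print(s["tool_pos"],s["tool_rot"],s["width"],s["gripper_force"],s["wrist_force"],s["moment"],s["joint_pos"])
```

```text
[ 0.57716477 -0.08171723  0.03697101] [ 3.14120615e+00 -1.05696428e-03 -2.52509593e+00] 0.008590594502512823 23.223813823933597 [ 0.20270714 -0.59963131 -3.34370511] [-0.34958467  0.13544786 -0.33667571] [-0.07279131  0.50410754  0.1794027   1.8771169  -0.12331414  0.77205198
  2.36064171]
```

Moment about z is -0.34 N m at yaw 215°, so it is on the stop. I'm releasing, lifting and turning to the carrier's grasp yaw.

>>> drive_tool --pt "0 0 0 0 0 0 0.5" --pt "0 0 0 0 0 0 0.1" --pt "0 0 0 0 0 0 -0.3" --pt "0 0 0 0 0 0 -0.6" --pt "0 0 0 0 0 1 -1" --pt "0 0 0 0 0 3 -1" --pt "0 0 0 0 0 4 -1" --pt "0 0 0 0 0 4 -1"

```text
time: 6.7
tool_pos: [0.5774, -0.0811, 0.1592]
tool_rot: [3.141, -0.0, -2.523]
wrist_force: [1.1, 0.5, -0.1]
width: 0.0851
gripper_force: 0.0
```

>>> drive_tool --pt "0 0 -0.1496 0 0 0 -1" --pt "0 0 -0.1496 0 0 0 -1" --pt "0 0 -0.1496 0 0 0 -1" --pt "0 0 -0.1496 0 0 0 -1" --pt "0 0 -0.1496 0 0 0 -1" --pt "0 0 -0.1496 0 0 0 -1" --pt "0 0 -0.1496 0 0 0 -1" --pt "0 0 -0.1496 0 0 0 -1" --pt "0 0 -0.1496 0 0 0 -1" --pt "0 0 -0.1496 0 0 0 -1" --pt "0 0 -0.1496 0 0 0 -1" --pt "0 0 0 0 0 0 -1"

```text
time: 7.9
tool_pos: [0.5779, -0.081, 0.158]
tool_rot: [3.141, 0.0, 2.115]
wrist_force: [-0.2, 0.3, 0.5]
width: 0.0855
gripper_force: 0.0
```

Run:
```python
from h import *
t=capture("wrist");np.savez("w3.npz",**{k:t[k] for k in t});cv2.imwrite("pics/w3.png",t["image"]);s=arm.read_state()
print(s["time"],s["tool_pos"],s["tool_rot"],s["width"])
from m import run
run("w3.npz",(230,420,130,390))
```

```text
7.95 [ 0.57790038 -0.08095865  0.15794542] [3.14088994e+00 3.61636149e-04 2.11757523e+00] 0.08550746581796594
cradle z>12 577.4 -82.9 [ 67.7 139.8] -58.9
z>24 577.4 -82.9 [ 67.7 139.8] -58.9
cradle col 575.8 -79.7 [ 75. 143.] -58.8
carrier col 576.3 -81.2 [ 48.6 120.3] -55.4
button 572.4 -83.9 [33.7 14.3] 31.2
fx 343.587122644658 343.587122644658 318.3801924401823 243.45539229584963 btn n 854 z pct [-9.000e-04  1.000e-04  6.000e-04  2.690e-02  3.200e-02  4.650e-02
  2.996e-01]
```

View pics/w3.png

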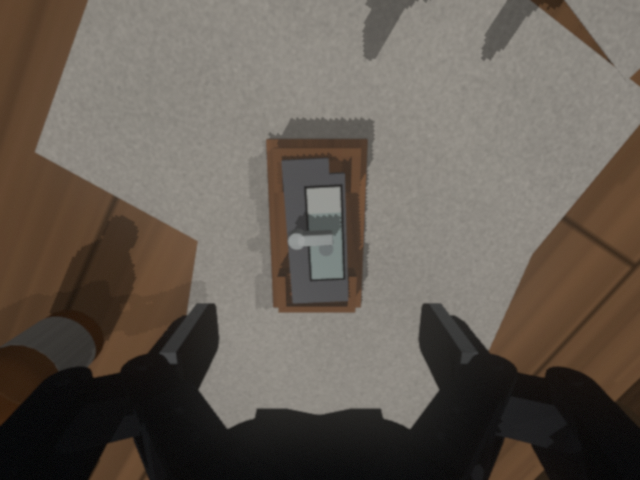

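The tongue is now across the glass, hub (296,241) to tip (332,240). The carrier has turned a few degrees in its play. I'm checking the angle between tongue and carrier more finely.

Run:
```python
from h import *
t=dict(np.load("w3.npz"));P=pts(t);z=P[...,2];hsv=cv2.cvtColor(t["image"],cv2.COLOR_BGR2HSV)
r=np.zeros(z.shape,bool);r[225:258,282:342]=1
for th in(.040,.044,.046):
    m=(z>th)&r;p=P[m][:,:2];u,s,v=np.linalg.svd(p-p.mean(0),full_matrices=False);print(th,m.sum(),np.degrees(np.arctan2(v[0,1],v[0,0]))%180,p.mean(0))
m=(z>.042)&r; ys,xs=np.where(m)
# tongue column mid-lines
for c in range(xs.min(),xs.max()+1,4):
    q=ys[xs==c]; print(c,q.min(),q.max(),end="; ")
# glass outline
g=(t["image"].mean(2)>100)&(np.abs(z-.032)<.004); g[:,:300]=0;g[:,350:]=0;g[:180]=0;g[285:]=0
m8=(g*255).astype(np.uint8)
def edge(rows,f):
    E=[(f(np.where(g[y])[0]),y) for y in rows if g[y].sum()>5]; w=np.array([ray(t,*e,.032)[:2] for e in E]); v=cv2.fitLine(w.astype(np.float32)*1000,cv2.DIST_HUBER,0,.01,.01).ravel(); return np.degrees(np.arctan2(v[1],v[0]))%180
print("\nglass right",edge(range(192,275),max),"left",edge(list(range(192,215)),min))
# carrier side edges: dark grey vs brown
k=((hsv[...,1]<90)&(z>.028)); 
E=[(np.where(k[y,250:330])[0].min()+250,y) for y in list(range(170,225))]; w=np.array([ray(t,*e,.032)[:2] for e in E]); v=cv2.fitLine(w.astype(np.float32)*1000,cv2.DIST_HUBER,0,.01,.01).ravel();print("left side",np.degrees(np.arctan2(v[1],v[0]))%180)
cv2.imwrite("pics/w3d.png",cv2.resize(t["image"][140:315,260:375],None,fx=3.4,fy=3.4,interpolation=2))
```

```text
0.04 628 84.0442440236778 [ 0.57129488 -0.08269387]
0.044 563 92.14294105982202 [ 0.57132514 -0.08304709]
0.046 418 104.53210994047937 [ 0.57114792 -0.08291905]
283 228 228; Traceback (most recent call last):
  File "<stdin>", line 9, in <module>
    return umr_minimum(a, axis, None, out, keepdims, initial, where)
ValueError: zero-size array to reduction operation minimum which has no identity
```

```bash
cat > ang.py <<'E'
from h import *
def ang(f):
    t=dict(np.load(f));P=pts(t);z=P[...,2];hsv=cv2.cvtColor(t["image"],cv2.COLOR_BGR2HSV)
    r=np.zeros(z.shape,bool);r[225:258,282:345]=1
    m=cv2.morphologyEx(((z>.042)&(z<.055)&r).astype(np.uint8),cv2.MORPH_OPEN,np.ones((3,3)))>0
    p=P[m][:,:2];u,s,v=np.linalg.svd(p-p.mean(0),full_matrices=False);print("btn pca",m.sum(),np.degrees(np.arctan2(v[0,1],v[0,0]))%180)
    ys,xs=np.where(m);print("px",xs.min(),xs.max())
    E=[(c,(ys[xs==c].min()+ys[xs==c].max())/2) for c in range(xs.max()-22,xs.max()-2)]
    fit=lambda E,h:(lambda v:np.degrees(np.arctan2(v[1],v[0]))%180)(cv2.fitLine(np.array([ray(t,*e,h)[:2]*1000 for e in E],np.float32),cv2.DIST_HUBER,0,.01,.01).ravel())
    print("tongue mid",fit(E,.0475))
    g=t["image"].mean(2)>95
    E=[(300+np.where(g[y,300:352])[0].max(),y) for y in range(192,275) if g[y,300:352].any()];print("glass right",fit(E,.032))
    k=(hsv[...,1]<90)
    E=[(330-np.argmin(k[y,330:250:-1]),y) for y in []]
    cv2.imwrite("pics/"+f[:-4]+"d.png",cv2.resize(t["image"][140:315,260:375],None,fx=3.4,fy=3.4,interpolation=2))
E
python3 -c "from ang import *;ang('w3.npz')"
```

```text
btn pca 579 34.65398694005999
px 288 332
tongue mid 35.240532
glass right 123.563034
```

View pics/w3d.png

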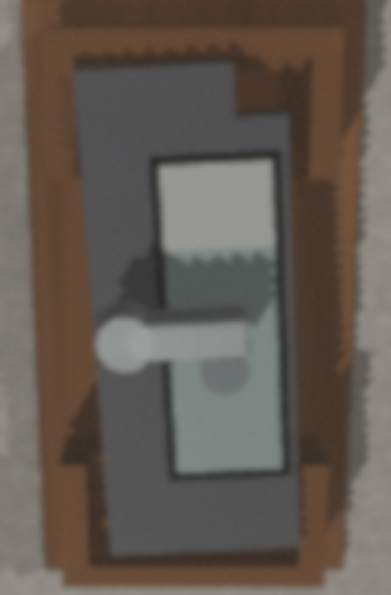

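The tongue is at about 35° and the carrier axis at 124.6°, so the button is fully across. Next I grasp the carrier at its middle.

>>> drive_tool --pt "0 0 0.05 -0.15 0 -4 -1" --pt "0 0 0 0 0 -4 -1" --pt "0 0 0 0 0 -3 -1" --pt "0 0 0 0 0 -2 -1" --pt "0 0 0 0 0 -1 -1" --pt "0 0 0 0 0 -0.8 -1" --pt "0 0 0 0 0 0 -1" --pt "0 0 0 0 0 0 -0.6" --pt "0 0 0 0 0 0 -0.4" --pt "0 0 0 0 0 0 -0.2" --squeeze 50

```text
time: 8.95
tool_pos: [0.5769, -0.0812, 0.0102]
tool_rot: [3.14, 0.001, 2.165]
wrist_force: [-0.4, -0.7, 0.7]
width: 0.0512
gripper_force: 0.0
```

>>> drive_tool --pt "0 0 0 0 0 0 0" --pt "0 0 0 0 0 0 0.5" --pt "0 0 0 0 0 0 0.5" --pt "0 0 0 0 0 0 0.5" --pt "0 0 0 0 0 0 0.5"

```text
time: 9.45
tool_pos: [0.5767, -0.0813, 0.0104]
tool_rot: [3.14, 0.0, 2.164]
wrist_force: [-1.6, 1.2, 6.8]
width: 0.047
gripper_force: 52.7
```

>>> drive_tool --pt "0 0 0 0 0 0.5 0.5" --pt "0 0 0 0 0 0.5 0.5" --pt "0 0 0 0 0 1 0.5" --pt "0 0 0 0 0 2 0.5" --pt "0 0 0 0 0 3 0.5" --pt "0 0 0 0 0 3 0.5" --pt "0 0 0 0 0 3 0.5" --pt "0 0 0 0 0 3 0.5" --pt "0 0 0 0 0 3 0.5" --pt "0 0 0 0 0 2 0.5" --pt "0 0 0 0 0 2 0.5" --pt "0 0 0 0 0 1 0.5"

```text
time: 10.65
tool_pos: [0.5769, -0.0815, 0.2518]
tool_rot: [3.139, 0.002, 2.164]
wrist_force: [-0.4, 0.1, -0.3]
width: 0.0472
gripper_force: 52.0
```

>>> drive_tool --pt "0 0 -0.1 0 0 0 0.5" --pt "0 0 -0.14 0 0 0 0.5" --pt "0 0 -0.14 0 0 0 0.5" --pt "0 0 -0.14 0 0 0 0.5" --pt "0 0 -0.14 0 0 0 0.5" --pt "0 0 -0.14 0 0 0 0.5" --pt "0 0 -0.14 0 0 0 0.5" --pt "0 0 -0.14 0 0 0 0.5" --pt "0 0 -0.14 0 0 0 0.5" --pt "0 0 -0.14 0 0 0 0.5" --pt "0 0 -0.14 0 0 0 0.5" --pt "0 0 -0.14 0 0 0 0.5"

```text
time: 11.85
tool_pos: [0.5757, -0.0811, 0.249]
tool_rot: [-3.141, 0.001, 0.518]
wrist_force: [-0.0, -0.6, -1.4]
width: 0.0471
gripper_force: 51.9
```

>>> drive_tool --pt "0 0 -0.14 0 0 0 0.5" --pt "0 0 -0.14 0 0 0 0.5" --pt "0 0 -0.14 0 0 0 0.5" --pt "0 0 -0.1 0 0 0 0.5" --pt "0 0 0 0 0 0 0.5" --pt "0 0 0 0 0 0 0.5"

```text
time: 12.45
tool_pos: [0.5759, -0.081, 0.2491]
tool_rot: [3.141, 0.001, 0.006]
wrist_force: [0.8, -0.2, -1.3]
width: 0.0472
gripper_force: 51.9
```

Run:
```python
from h import *
s=arm.read_state();print(s["time"],s["tool_pos"],s["tool_rot"],s["joint_pos"],s["width"])
```

```text
12.45 [ 0.57592871 -0.08103006  0.24908727] [3.14142779e+00 7.21140227e-04 6.48480597e-03] [-0.69170573  0.41895951  1.01434065  1.69975443 -0.37425038  1.23448843
 -1.15389047] 0.047176298803051575
```

>>> drive_tool --pt "0 -0.058 0 0 0 0 0.5" --pt "0 -0.08 0 0 0 0 0.5" --pt "0 -0.08 0 0 0 0 0.5" --pt "0 -0.08 0 0 0 0 0.5" --pt "0 -0.08 0 0 0 0 0.5" --pt "0 -0.08 0 0 0 0 0.5" --pt "0 -0.08 0 0 0 0 0.5" --pt "0 -0.08 0 0 0 0 0.5" --pt "0 -0.08 0 0 0 0 0.5" --pt "0 0 0 0 0 0 0.5" --pt "0 0 0 0 0 0 0.5" --pt "0 0 0 0 0 0 0.5"

```text
time: 13.65
tool_pos: [0.5774, -0.0817, 0.2505]
tool_rot: [3.137, -0.699, 0.006]
wrist_force: [0.4, 0.6, -0.6]
width: 0.047
gripper_force: 52.0
```

Run:
```python
from h import *
s=arm.read_state();print(s["time"],s["tool_pos"],s["tool_rot"],s["joint_pos"],s["width"],s["gripper_force"])
from scipy.spatial.transform import Rotation as R
r=R.from_euler("xyz",s["tool_rot"]).as_matrix();print(r)
a=capture("scene");b=capture("wrist")
np.savez("s4.npz",**a);np.savez("w4.npz",**b)
v=a["view"]@np.r_[s["tool_pos"],1];u=int(a["cx"]+a["fx"]*v[0]/-v[2]);w=int(a["cy"]-a["fy"]*v[1]/-v[2]);print(u,w)
c=cv2.resize(a["image"][max(w-75,0):w+75,max(u-75,0):u+75],(390,390),interpolation=2)
o=np.zeros((480,800,3),np.uint8);o[:390,:390]=c;o[:300,395:795]=cv2.resize(b["image"],(400,300));cv2.imwrite("pics/f.png",o)
```

```text
13.65 [ 0.57735091 -0.08171035  0.25047478] [ 3.13681133 -0.69874084  0.0056769 ] [-0.94345551 -0.15703673  0.97824692  2.24037551  0.28158396  0.29927306
 -1.73007814] 0.046981820043628615 51.99782967567444
[[ 0.76564042  0.00260126  0.64326354]
 [ 0.00434651 -0.99998992 -0.0011296 ]
 [ 0.64325412  0.00366082 -0.765644  ]]
288 186
```

View pics/f.png

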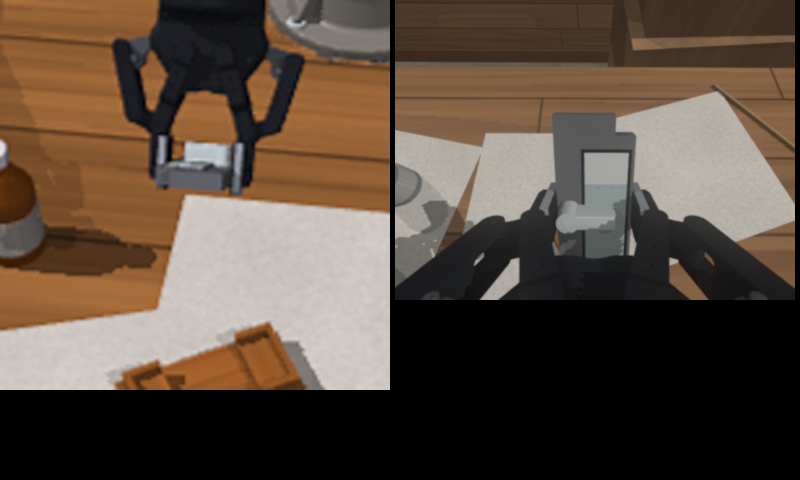

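The wrist picture shows the carrier in the fingers with the notch and frosted end at the far side, away from the robot, and the tongue across the glass. I'm checking the true slope by depth, in case it slipped in the grip.

Run:
```python
from h import *
b=dict(np.load("w4.npz"));P=pts(b)
# picture crop at scale 400/640 -> full px = (x-395)*1.6, y*1.6 ; frosted end strip of plastic + glass
q=np.vstack([P[190:290:2,265:290:2].reshape(-1,3),P[195:230:2,265:345:2].reshape(-1,3),P[245:330:2,320:365:2].reshape(-1,3)])
d=np.linalg.norm(q-np.array([.59,-.08,.28]),axis=1);q=q[d<.1];c=q.mean(0)
n=np.linalg.svd(q-c,full_matrices=False)[2][2];n*=np.sign(n[2]);print(len(q),c,n,"tilt",np.degrees(np.arccos(n[2])),"resid",np.abs((q-c)@n).mean())
print("frosted end pt",P[190,290],"far clear glass",P[380,340])
```

```text
2349 [ 0.5895164  -0.07906468  0.28823575] [-0.63370427  0.02313014  0.77322953] tilt 39.35521001930106 resid 0.0005140023931052092
frosted end pt [ 0.60724294 -0.07098124  0.30266453] far clear glass [ 0.54654359 -0.09041149  0.25096139]
```

The slope is 39.4° glass up, with the frosted end higher. The middle is about 0.27 m up, steady and clear of everything, so I'm handing in.

```bash
python3 -c "
from rig import arm
print(arm.sign_off())"
```

```text
the job is handed in; nothing more can be done
None
```

The job is handed in: the turnbutton is fully across the glass. The carrier is held steady glass up at about 39°, frosted, notched end higher, middle about 27 cm above the table, and bottle, tin and cup were not touched.

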